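Close and lock the filter hatch of a bench fume filter

ROBOT

A 6-joint arm with a two-finger parallel gripper is mounted at the origin on a cart in front of the work surface, level with it; the furniture and walls round the work are solid. World frame = base frame: x ahead of the robot, y to its left, z up, the work surface at z = 0. Lengths are in m, angles in rad, forces in N, time in s.
With the tool pointing down it reaches from about 0.4 to 0.825 m from the base axis. Payload 7 kg.
Tool frame: the origin (TCP) lies between the finger pads; the fingertips stand 11 mm ahead of it and the grasp point (between the pads) lies 8 mm behind it (arm.tips_ahead is the distance from the TCP to the fingertips, in m); z points along the fingers, x is the direction in which the jaws open and shut, and the axes are right-handed (so a half turn about z gives the same grasp; the last joint's range is limited). The gripper opens to 88 mm and grips with 3 to 60 N. Pads are 19 mm wide; open, the fingers measure 130 mm over their backs; the gripper's body (78 mm by 193 mm) begins 47 mm behind the grasp point.
Start: joints at [-0.855, 0.359, 0.012, 0, -1.224, -0.288], TCP at [0.28, -0.614, 0.238] pointing down, gripper open.
Joint ranges: [-3.07, 3.07], [-1.43, 2.12], [-1.02, 1.25], [-3.03, 1.67], [-3.05, -0], [-3.03, 3.03]. Speed limits (rad/s): [2.39, 2.39, 3.01, 3.14, 3.14, 3.14].

INTERFACE

Orientations are given as [roll, pitch, yaw] about the fixed x, y, z axes, in that order (R = Rz(yaw) Ry(pitch) Rx(roll)).
In Python, from station import arm, optics, finder gives the robot as it stands. The module is installed in compiled form; this text tells all that it offers.
- The arm moves only by the tool apply_moves, never from a script. Its argument "increments" is one flat list of numbers, 6 for each row, row after row: the shift along the world's x, y, z in m, then the turn, a rotation vector about the world's x, y, z in rad. In form: [tx, ty, tz, rx, ry, rz, tx, ty, tz, rx, ry, rz, ...]. A call has 1 to 20 rows; each row shifts and turns the pose as measured when the row begins; what a row does not reach is not made up. A row lasts 1/12 s, in which the tool goes at most 41.7 mm and 7.16 degrees, less where a joint would pass 70% of its speed; a pose out of reach is approached as far as the arm can. A call with a gripper value outside its range is refused whole. "hand" is the closure, from 0 (fully open) to 1 (shut), set as the call begins (left out, the last holds). The fingers move at their own pace and stop on an object; "force" is the grip in N (left out, the last holds). Time passes only in rows, so rows that do not move let the fingers close. It gives the time, the measured TCP pose, the force and the opening at its end, in the units of the state.
- arm.get_state(): the state, without advancing time (a new reading comes with each control period).
- optics.grab_frame(name): name is "scene" or "side" or "wrist"; returns the picture (480x640x3 uint8, red, green, blue); there is no depth.
- optics.camera_model(name): a dict with "fx", "fy", "cx", "cy" (pixels), "dist_coeffs" ([k1, k2, p1, p2, k3] as OpenCV has them; the pictures are not rectified), "world_to_cam" (4x4, takes a point from world to camera coordinates); the wrist camera has in their place "T_tool_cam" (4x4, takes a point from camera to tool coordinates, whose origin is the TCP and whose axes are the tool frame's). Camera axes: x right, y up, looking along -z (the intrinsics and any distortion apply to the point x, -y, -z); pixel columns grow to the right and rows downward; lengths in m; the calibration is good to about 2 mm. A picture is of the moment at which its call begins: read the wrist's pose just before it. camera_model takes no time and is no camera call.
- arm.job_done(): hands the job in, once; it reports no verdict.
Trained networks look in the newest picture that a camera, given by its name, has taken for a name from the list of things; names that differ only in an ending like _2 or _b are one class to them, and where a whole thing is asked for, a point or a joint stands for the part that bears it (a point fixed in the world has none). Each returns a list of dicts, best first, with "conf" (0 to 1); they miss things now and then, are a little off and sometimes report something else, mostly with a low value. They report only what shows in the picture. A call takes as long as a camera call.
- finder.find_in(camera, name): "box" ([left, top, right, bottom] in pixels, round what is visible of it).
- finder.landmark_of(camera, name): "point" ([column, row] in pixels: a listed point, or the origin of a listed thing).
The state is a dict: "t": time; "q": joint angles; "qd": joint speeds; "joint_efforts": joint torques, N m; "eef_pos": TCP position; "ee_rot": TCP orientation; "force": force on the tool from outside, world axes, zero at the start; "moment": the same for the moment, N m; "width": finger opening in m.
Only numpy, scipy, OpenCV 4.12 (cv2) and the standard library are available. Lean on these libraries where they do the work, as an engineer would, in place of code of your own. Each camera call takes 0.05 s, during which the arm holds its last target. There are 200 camera calls.

TASK

The filter of the bench fume filter has just been changed and its hatch still stands ajar. Using only the fingertips, push the hatch down onto its seal, then set a fingertip in the slot of each of the two round quarter-turn fasteners and turn it clockwise, a full quarter turn to its stop, so that the hatch is drawn down flush and locked. Nothing is to be picked up or lifted: do not raise the hatch further, and leave the other things on the bench where they are.

Things in the scene. Friction and masses are not known exactly. Their poses are not given: they have to be found in the camera images.
- fume_filter: Bench fume filter: white box, 260 mm deep (x), 300 wide (y), 135 high with hatch shut, immovable. Origin: centre of its underside, on the bench. x points from its front (black louvres, grey switch plate) to its back (hinges), y to its left side, z up. An aluminium hose spigot, 40 mm thick, sticks out 38 mm from its left side.
- hatch (a joint): Hatch angle, rad: 0 = shut; grows as its front rises (starts 0.28 to 0.50). It is the box's whole top, 6 mm thick; hinge line along y at x = 125, z = 129 mm of fume_filter; shut, its upper face is at z = 135. Stiff hinge: stays where left; 1 to 2 N at the front push it down. A springy seal carries it over the last 5 mm (8 N to press flat): let go unlocked, it rests near 0.02.
- hatch_front (a point): Point on the hatch's upper face, middle of its front edge, 5 mm in from the rim, 250 mm from the hinge line; moves with the hatch; x points to the hinge, y to the box's left. Behind it, between the fasteners, lies a flat free strip 70 mm wide: a place to push.
- slot_left (a point): Left (+y) fastener: black round head, 76 mm across, 19 mm high, axis 55 mm behind and 75 mm left of hatch_front. A slot crosses it, 34 mm wide, 14 deep, 74 long, open at both ends. Point: centre of slot floor, on the axis, 5 mm above the hatch. x runs along the slot to the end with the white pointer line, z out of the hatch. Pointer: to box's right = open (red), front = locked (green).
- slot_right (a point): Right (-y) fastener, 75 mm right of hatch_front: otherwise the same as the left one, and turned the same way (clockwise from above).
- fastener_left (a joint): Left fastener's angle, rad: 0 = open (slot parallel to the front edge), grows clockwise seen from above, 1.571 = stop, locked (slot square to it). Starts 0 to 0.25, stays where left. About 2 N at 16 mm from the axis turn it, up to 10 N from 0.6 to 1.3 while its cam draws the hatch down from the seal. With the hatch higher than about 0.03 the cam misses its keeper and cannot lock.
- fastener_right (a joint): Right fastener's angle, same meaning as the left one: 0 open, 1.571 locked, growing clockwise seen from above.
- spent_cassette: Used filter cassette, blue frame with brown pleats, 200 x 250 x 40 mm, lying loose on the bench right of the work. Origin: centre of its underside. Leave it alone.
- petri_dish: Petri dish, 60 mm diameter, 15 mm high, loose, in front of the work. Origin: centre of its underside. Leave it alone.
- weighing_bottle: Small glass weighing bottle, 42 mm diameter, 58 mm high, loose. Origin: centre of its underside. Leave it alone.
- tweezers: Steel tweezers, 128 mm long, lying loose in front of the box, on its left. Leave them alone.
- media_bottle: Media bottle with orange cap, 71 mm diameter, 156 mm high, loose, left of the box. Origin: centre of its underside. Leave it alone.
- wood_spatula: Wooden spatula, 176 mm long, lying loose right of the balance. Leave it alone.

How it is judged:
By the outcome, as a careful person would: the job done as asked, in the order asked, and still so for the second after the job is handed in, with the robot touching nothing.
It also fails if it takes over 64 s, if anything falls off the work surface, if the arm or the gripper's body presses on something with over 40 N, if the wrist force passes 120 N, or if a joint passes its speed limit or range.

## Working session

There is one attempt and no reset: what is moved stays moved. The work goes in short steps, Python scripts to look and compute and a tool call to move; the robot and the scene stay as the last step left them, time stands still between calls to the robot, and variables do not carry over. Pictures are saved under pics/ and viewed, about 8 in all and at most 12, crops included, and the job is handed in when it is done.

Besides the shell and the picture viewer there is one more tool, called after "Request:" as name(argument=value, ...) on one line, values as JSON. apply_moves: Moves the arm, as the interface text tells. Its arguments: {"type":"object","properties":{"increments":{"type":"array"},"hand":{"type":"number"},"force":{"type":"number"}},"required":["increments"]}

```bash
mkdir -p pics
cat > h.py <<'E'
import numpy as np, cv2
from station import arm, optics, finder
def K(m): return np.array([[m['fx'],0,m['cx']],[0,m['fy'],m['cy']],[0,0,1.]])
def w2c(name,st=None):
    m=optics.camera_model(name)
    if name!='wrist': return m,np.array(m['world_to_cam'])
    from scipy.spatial.transform import Rotation as R
    T=np.eye(4);T[:3,:3]=R.from_euler('xyz',st['ee_rot']).as_matrix();T[:3,3]=st['eef_pos']
    return m,np.linalg.inv(T@np.array(m['T_tool_cam']))
def proj(name,P,st=None):
    m,W=w2c(name,st); P=np.atleast_2d(P); c=(W[:3,:3]@P.T+W[:3,3:]).T*[1,-1,-1]
    return cv2.projectPoints(c,np.zeros(3),np.zeros(3),K(m),np.array(m['dist_coeffs'],float))[0].reshape(-1,2)
def ray(name,px,st=None):
    m,W=w2c(name,st); u=cv2.undistortPoints(np.array([[px]],float),K(m),np.array(m['dist_coeffs'],float))[0,0]
    C=np.linalg.inv(W); d=C[:3,:3]@np.array([u[0],-u[1],-1]); return C[:3,3],d/np.linalg.norm(d)
def tri(obs):
    A=np.zeros((3,3));b=np.zeros(3)
    for o,d in obs: M=np.eye(3)-np.outer(d,d);A+=M;b+=M@o
    return np.linalg.solve(A,b)
def onz(o,d,z): return o+d*(z-o[2])/d[2]
def save(name,f): 
    im=optics.grab_frame(name); cv2.imwrite(f'pics/{f}.png',im[:,:,::-1]); return im
E
python3 - <<'E'
from h import *
print(arm.get_state())
for c in ['scene','side']:
    save(c,c+'0')
    for n in ['fume_filter','hatch_front','slot_left','slot_right','media_bottle','weighing_bottle','petri_dish']:
        print(c,n,[(np.round(r['point']),round(r['conf'],2)) for r in finder.landmark_of(c,n)[:2]])
a=cv2.imread('pics/scene0.png');b=cv2.imread('pics/side0.png')
print(arm.get_state()['t'])
E
```

```text
{'t': 0.0, 'q': array([-8.54896614e-01,  3.59405128e-01,  1.10366593e-02, -3.17971561e-04,
       -1.22408393e+00, -2.88070329e-01]), 'qd': array([-0.0003967 ,  0.00073093,  0.00027496, -0.00039456, -0.00025415,
        0.00038116]), 'joint_efforts': array([ 1.07157219e-03, -5.82715917e+01,  2.93065041e+01,  6.99700803e+00,
        7.05625236e-03, -1.87296123e-04]), 'eef_pos': array([ 0.27980693, -0.61375523,  0.236607  ]), 'ee_rot': array([-3.14140871e+00, -1.67275804e-03,  1.99851726e+00]), 'force': array([-0.22313037, -0.53741729,  0.34935867]), 'moment': array([-0.02611448, -0.00789266,  0.00906952]), 'width': 0.08739462286819158}
scene fume_filter [(array([232., 282.]), 0.71)]
scene hatch_front [(array([254., 230.]), 0.81)]
scene slot_left [(array([214., 232.]), 0.58)]
scene slot_right [(array([265., 212.]), 0.72)]
scene media_bottle [(array([132., 338.]), 0.77)]
scene weighing_bottle [(array([215., 234.]), 0.52), (array([409., 267.]), 0.43)]
scene petri_dish [(array([383., 273.]), 0.73)]
side fume_filter [(array([265., 307.]), 0.8)]
side hatch_front [(array([303., 246.]), 0.81)]
side slot_left [(array([279., 270.]), 0.63), (array([360., 233.]), 0.57)]
side slot_right [(array([286., 230.]), 0.97)]
side media_bottle [(array([258., 406.]), 0.72)]
side weighing_bottle [(array([369., 211.]), 0.54)]
side petri_dish [(array([304., 246.]), 0.6), (array([362., 232.]), 0.52)]
0.8
```

View pics/scene0.png

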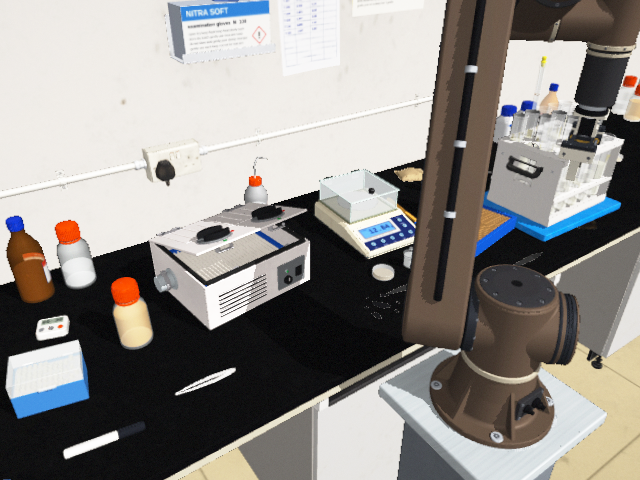

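View pics/side0.png

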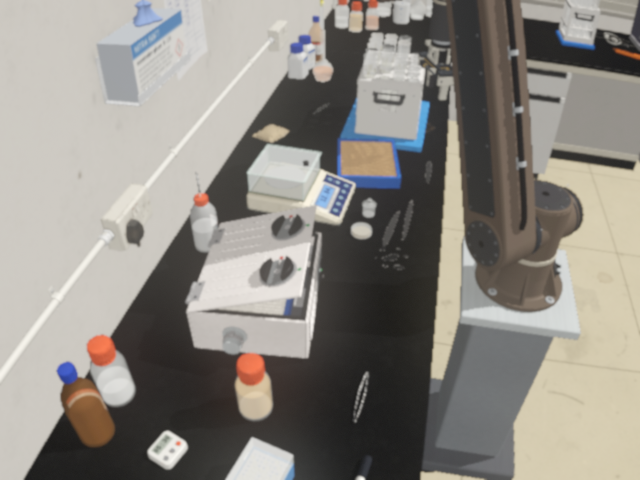

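The scene view shows the box at about (230,270), its front (louvres and switch at ~(290,275)) towards the robot and the hatch ajar, with fasteners at (213,233) and (266,212). In the side view the fasteners are at (278,269) and (288,226). Next I fit the box pose and hatch angle.

```bash
cat >> h.py <<'E'
from scipy.optimize import least_squares
def pts(x,y,yaw,h):
    c,s=np.cos(h),np.sin(h)
    def hp(d,lat,up): # d: dist forward of hinge, lat +y, up above underside plane
        return [0.125-d*c-up*s*1.0, lat, 0.129+d*s+up*c] if False else [0.125-d*c+up*s, lat, 0.129+d*s+up*c]
    B=np.array([[0,0,0],hp(.25,0,.006),hp(.195,.075,.011),hp(.195,-.075,.011)])
    cy,sy=np.cos(yaw),np.sin(yaw)
    return B@np.array([[cy,sy,0],[-sy,cy,0],[0,0,1]])+[x,y,0]
E
python3 - <<'E'
from h import *
obs={'scene':[(232,282),(254,230),(214,232),(265,212)],'side':[(265,307),(303,246),(279,270),(286,230)]}
for i in range(4):
    a=[ray(c,obs[c][i]) for c in obs]; p=tri(a); print(p.round(4),[np.linalg.norm(np.cross(p-o,d)).round(4) for o,d in a])
def f(v): 
    P=pts(*v); return np.concatenate([(proj(c,P)-obs[c]).ravel() for c in obs])
p0=tri([ray(c,obs[c][0]) for c in obs])
for y0 in (0,1,-1):
    r=least_squares(f,[p0[0],p0[1],y0,.4],loss='soft_l1'); print(r.x.round(4),r.cost); 
print(f(r.x).round(1)); print(pts(*r.x).round(3))
E
```

```text
[0.6193 0.2509 0.0125] [np.float64(0.0016), np.float64(0.0016)]
[0.5287 0.2253 0.2027] [np.float64(0.0017), np.float64(0.0017)]
[0.5596 0.3114 0.207 ] [np.float64(0.002), np.float64(0.002)]
[0.5831 0.1681 0.2013] [np.float64(0.0044), np.float64(0.0044)]
[0.6311 0.2449 0.1463 0.311 ] 14.587088328799766
[0.6311 0.2449 0.1463 0.311 ] 14.587088328924873
[0.6311 0.2449 0.1463 0.311 ] 14.587088328816737
[ 0.7  0.4  0.4 -2.1 -0.6  3.   0.9  1.4 -3.6  1.6  3.  -0.7 -1.6  1.3
 -0.3 -2.8]
[[0.631 0.245 0.   ]
 [0.521 0.229 0.211]
 [0.563 0.311 0.199]
 [0.585 0.162 0.199]]
```

Request:
apply_moves(increments=[0,0,0.04,0,0,0.12,0,0,0.04,0,0,0.12,0,0,0.04,0,0,0.12,0.01,0.035,0.02,0,0,0.12,0.01,0.04,0,0,0,0.12,0.01,0.04,0,0,0,0.12,0.01,0.04,0,0,0,0.12,0.01,0.04,0,0,0,0.12,0.01,0.04,0,0,0,0.12,0.01,0.04,0,0,0,0.12,0.01,0.04,0,0,0,0.12,0.01,0.04,0,0,0,0.12,0.01,0.04,0,0,0,0.12,0.01,0.04,0,0,0,0.12,0.01,0.04,0,0,0,0.12,0.01,0.04,0,0,0,0.12,0.01,0.04,0,0,0,0.12,0.01,0.04,0,0,0,0.12,0.01,0.04,0,0,0,0.12,0.01,0.04,0,0,0,0.12], hand=1, force=20)

```text
t: 2.47
eef_pos: [0.44, 0.0696, 0.3833]
ee_rot: [-3.126, 0.004, -1.795]
force: [1.5, -0.4, 0.7]
width: 0.0005
```

Run:
```python
from h import *
print(np.array(optics.camera_model('wrist')['T_tool_cam']).round(3), optics.camera_model('wrist')['fx'],arm.tips_ahead)
```

```text
[[ 1.    -0.    -0.    -0.001]
 [-0.    -0.955 -0.298 -0.081]
 [ 0.     0.298 -0.955 -0.148]
 [ 0.     0.     0.     1.   ]] 408.7129971950541 0.011
```

Request:
apply_moves(increments=[0.02,0.035,0.01,0,0,0.09,0.025,0.03,0.01,0,0,0.09,0.025,0.03,0.01,0,0,0.09,0.025,0.03,0.01,0,0,0.09,0.01,0.02,0,0,0,0,0,0,0,0,0,0])

```text
t: 2.97
eef_pos: [0.546, 0.2276, 0.4242]
ee_rot: [-3.124, 0.007, -1.398]
force: [-1.2, -0.5, -1.7]
width: 0.0007
```

```bash
cat > look.py <<'E'
import sys
from h import *
def look(f):
    st=arm.get_state(); im=save('wrist',f); o={}
    print('t',round(st['t'],2),st['eef_pos'].round(4),st['ee_rot'].round(3))
    for n in ['hatch_front','slot_left','slot_right']:
        r=finder.landmark_of('wrist',n); print(n,[(np.round(q['point'],1),round(q['conf'],2)) for q in r[:3]])
        if r: o[n]=r[0]['point']
    return st,o
if __name__=='__main__':
    st,o=look(sys.argv[1])
    print(proj('wrist',pts(.6311,.2449,.1463,.311),st).round(1))
E
python3 look.py w1
```

```text
t 2.97 [0.546  0.2276 0.4242] [-3.124  0.007 -1.398]
hatch_front [(array([319. , 238.8]), 0.88)]
slot_left [(array([243.6, 174.4]), 0.71), (array([406.9, 186.3]), 0.62)]
slot_right [(array([404.5, 186.7]), 0.91)]
[[324.  117.7]
 [319.6 239.9]
 [239.4 177.5]
 [403.  182. ]]
```

View pics/w1.png

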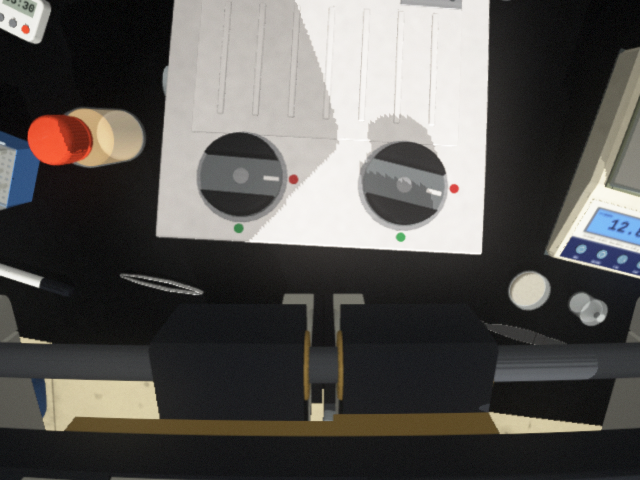

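The wrist view shows the left fastener at (241,176), the right at (404,184) with its pointer slightly turned clockwise, and the hatch front edge from (157,237) to (481,254). This agrees with the fit to a few pixels. I now descend to the strip with closed fingers.

Request:
apply_moves(increments=[-0.006,0,-0.04,-0.017,-0.007,-0.03,-0.006,0,-0.04,0,0,0,-0.006,0,-0.04,0,0,0,-0.003,0.002,-0.04,0,0,0,0,0,-0.02,0,0,0,0,0,0,0,0,0])

```text
t: 3.67
eef_pos: [0.5191, 0.2174, 0.2476]
ee_rot: [-3.103, -0.003, -1.44]
force: [-0.5, -0.2, -0.4]
width: 0.0003
```

Request:
apply_moves(increments=[0.006,0.011,0,-0.007,0.038,0,0,0,-0.012,0,0,0,0,0,-0.015,0,0,0,0,0,-0.015,0,0,0,0,0,-0.015,0,0,0])

```text
t: 4.08
eef_pos: [0.5277, 0.2262, 0.2006]
ee_rot: [-3.129, 0.001, -1.443]
force: [-0.1, 0.5, 0.7]
width: 0.0004
```

Request:
apply_moves(increments=[0,0,-0.012,0,0,0,0,0,-0.012,0,0,0,0,0,-0.01,0,0,0,0,0,-0.008,0,0,0,0,0,0,0,0,0])

```text
t: 4.5
eef_pos: [0.5295, 0.2244, 0.1627]
ee_rot: [-3.12, 0.005, -1.446]
force: [-0.2, -0.5, 0.3]
width: 0.0007
```

```bash
python3 -c "
from h import *
save('side','s2');im=cv2.imread('pics/s2.png')[180:380,160:400];cv2.imwrite('pics/s2c.png',cv2.resize(im,None,fx=3,fy=3))"
```

```text
(no output)
```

View pics/s2c.png

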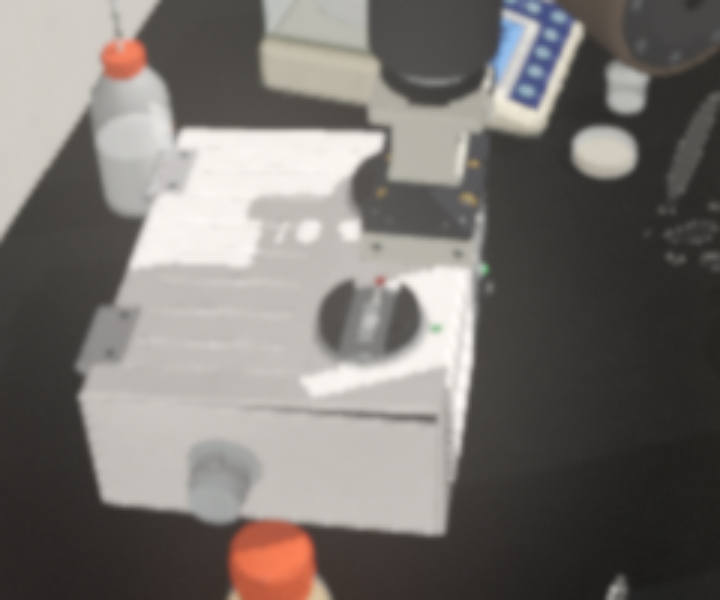

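The side crop shows the hatch nearly shut, with a thin gap at the front edge (~(430,415)). I keep pressing.

Request:
apply_moves(increments=[0,0,-0.008,0,0,0,0,0,-0.005,0,0,0,0,0,-0.003,0,0,0,0,0,-0.002,0,0,0])

```text
t: 4.88
eef_pos: [0.5314, 0.2254, 0.1478]
ee_rot: [-3.114, 0.008, -1.445]
force: [-3.9, 0.6, 7.4]
width: 0.0005
```

Request:
apply_moves(increments=[0,0,-0.003,0,0,0,0,0,-0.002,0,0,0,0,0,-0.001,0,0,0])

```text
t: 5.13
eef_pos: [0.5312, 0.2254, 0.1465]
ee_rot: [-3.113, 0.007, -1.443]
force: [-2.3, -1.7, 4.7]
width: 0.0005
```

Request:
apply_moves(increments=[0,0,-0.005,0,0,0,0,0,-0.005,0,0,0])

```text
t: 5.3
eef_pos: [0.5315, 0.2254, 0.1456]
ee_rot: [-3.109, 0.006, -1.44]
force: [-26.7, -4.3, 53.8]
width: 0.0003
```

Request:
apply_moves(increments=[0,0,0.02,0,0,0,0,0,0.04,0,0,0,0,0,0.04,-0.004,0.032,0,0,0,0.04,0,0,0,0,0,0,0,0,0,0,0,0,0,0,0])

```text
t: 5.8
eef_pos: [0.5299, 0.2249, 0.2949]
ee_rot: [-3.139, 0.007, -1.438]
force: [-0.3, 0.4, -2.0]
width: -0.0
```

```bash
cat > fit.py <<'E'
from look import *
st,o=look(sys.argv[1]); names=['fume_filter','hatch_front','slot_left','slot_right']
ob={'scene':{},'side':{}}
for c in ob:
    optics.grab_frame(c)
    for n in names:
        r=finder.landmark_of(c,n)
        if r and r[0]['conf']>.5: ob[c][n]=r[0]['point']
ob['wrist']=o
def f(v):
    P=pts(*v); return np.concatenate([((proj(c,P,st)[[names.index(n) for n in ob[c]]]-np.array(list(ob[c].values())))*(1 if c=='wrist' else .7)).ravel() for c in ob])
r=least_squares(f,[.6311,.2449,.1463,.02],loss='soft_l1'); print(r.x.round(4),r.cost,f(r.x).round(1)); print(pts(*r.x).round(4))
# wrist only at h=.02
g=lambda v: (proj('wrist',pts(*v,.02),st)[1:]-[o[n] for n in names[1:]]).ravel()
if len(o)==3:
    q=least_squares(g,r.x[:3]); print('wrist-only',q.x.round(4),q.fun.round(1)); print(pts(*q.x,.02).round(4))
E
python3 fit.py w3
```

```text
t 5.8 [0.5299 0.2249 0.2949] [-3.139  0.007 -1.438]
hatch_front [(array([320.1, 251.5]), 0.96)]
slot_left [(array([215.5, 182.1]), 0.69)]
slot_right [(array([421.3, 189.4]), 0.96)]
[0.6316 0.2412 0.1056 0.028 ] 10.552331107991451 [ 1.1  1.6  1.  -1.1 -0.5  0.2  0.2  0.2  1.1  0.4 -2.3  0.3 -0.6  0.6
 -2.7  3.1  1.5 -0.1  0.1 -1.5]
[[0.6316 0.2412 0.    ]
 [0.5076 0.2281 0.142 ]
 [0.5545 0.3085 0.1455]
 [0.5703 0.1593 0.1455]]
wrist-only [0.6318 0.241  0.1059] [-2.3  2.3  2.3 -0.4 -0.1 -1.8]
[[0.6318 0.241  0.    ]
 [0.5076 0.2279 0.14  ]
 [0.5545 0.3083 0.1439]
 [0.5703 0.1591 0.1439]]
```

View pics/w3.png

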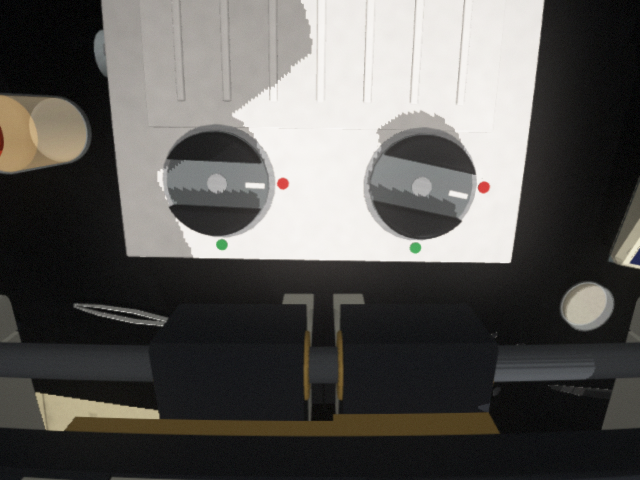

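The hatch now lies nearly shut. The left fastener axis is at (217,183) and the right at (422,187), with their pointers turned about 3° and 12° in the image.

Run:
```python
from h import *
st=dict(eef_pos=np.array([.5299,.2249,.2949]),ee_rot=np.array([-3.139,.007,-1.438]))
for p in [(217,183),(422,187)]: print(onz(*ray('wrist',p,st),.1435).round(4))
e=[onz(*ray('wrist',p,st),.140) for p in [(127,257),(511,263)]];print(e,np.arctan2(*(e[1]-e[0])[1::-1]))
for a,b in [((170,181),(262,185)),((372,175),(470,198))]:
    u,v=[onz(*ray('wrist',p,st),.1435) for p in (a,b)]; print(np.arctan2(*(v-u)[1::-1]))
print(proj('wrist',[.5299,.2249,.2839],st),proj('wrist',[.515,.2249,.2839],st))
```

```text
[0.5535 0.3089 0.1435]
[0.5708 0.1584 0.1435]
[array([0.48422204, 0.3786019 , 0.14      ]), array([0.5206805 , 0.07443689, 0.14      ])] -1.4515013735975493
-1.4846661751383818
-1.6597160370319166
[[324.71368495 313.56776638]] [[320.19669403 343.57407785]]
```

Request:
apply_moves(increments=[0.008,0.028,-0.02,0,0,-0.045,0.008,0.028,-0.02,0,0,0,0.008,0.028,-0.02,0,0,0,0,0,-0.02,0,0,0,0,0,-0.02,0,0,0,0,0,0,0,0,0])

```text
t: 7.0
eef_pos: [0.5554, 0.3123, 0.1922]
ee_rot: [-3.135, 0.009, -1.486]
force: [-1.2, -0.9, -0.9]
width: 0.0004
```

Request:
apply_moves(increments=[-0.0015,-0.0035,-0.012,0,0,0,0,0,-0.01,0,0,0,0,0,-0.008,0,0,0,0,0,-0.005,0,0,0,0,0,0,0,0,0])

```text
t: 7.42
eef_pos: [0.5551, 0.309, 0.158]
ee_rot: [-3.134, 0.009, -1.485]
force: [-0.0, -0.9, 0.7]
width: 0.0007
```

Request:
apply_moves(increments=[-0.001,0,-0.003,0,0,0,0,0,0,0,0,-0.1,0,0,0,0,0,-0.1,0,0,0,0,0,-0.1,0,0,0,0,0,-0.1,0,0,0,0,0,-0.1,0,0,0,0,0,-0.1])

```text
t: 8.0
eef_pos: [0.5549, 0.31, 0.1592]
ee_rot: [-3.131, 0.013, -2.109]
force: [-0.4, 1.1, -1.0]
width: 0.0003
```

```bash
python3 -c "
from h import *
s=arm.get_state();print(s['q'].round(2),s['moment'].round(2),s['force'].round(1))"
```

```text
[ 0.82  0.34 -0.2   0.01 -1.01  0.21] [0.23 0.77 0.03] [-0.4  1.1 -1. ]
```

Request:
apply_moves(increments=[0,-0.001,-0.003,0,0,-0.1,0,0,-0.001,0,0,-0.1,0,0,-0.001,0,0,-0.1,0,0,-0.001,0,0,-0.1,0,0,-0.001,0,0,-0.1,0,0,-0.001,0,0,-0.1])

```text
t: 8.5
eef_pos: [0.5555, 0.311, 0.1564]
ee_rot: [-3.132, 0.021, -2.74]
force: [1.0, -2.8, 0.9]
width: 0.0
```

Request:
apply_moves(increments=[-0.001,-0.002,-0.002,0,0,-0.1,0,0,-0.001,0,0,-0.1,0,0,-0.001,0,0,-0.1,0,0,0,0,0,-0.1])

```text
t: 8.83
eef_pos: [0.5556, 0.3096, 0.1552]
ee_rot: [-3.134, 0.026, 3.124]
force: [1.8, -0.9, -8.7]
width: 0.0005
```

```bash
python3 -c "
from h import *
s=arm.get_state();print(s['q'].round(2),s['moment'].round(2),s['force'].round(1))"
```

```text
[ 0.83  0.35 -0.22  0.03 -1.   -0.86] [-0.28 -0.68  0.38] [ 1.8 -0.9 -8.7]
```

Request:
apply_moves(increments=[0,0,0,0,0,-0.1,0,0,0,0,0,-0.1,0,0,0,0,0,-0.1])

```text
t: 9.08
eef_pos: [0.5554, 0.3087, 0.1542]
ee_rot: [-3.133, 0.026, 2.809]
force: [2.8, -0.3, -14.5]
width: 0.0006
```

```bash
python3 -c "
from h import *
s=arm.get_state();print(s['q'].round(2),s['moment'].round(2),s['force'].round(1))"
```

```text
[ 0.83  0.35 -0.21  0.03 -1.   -1.18] [ 0.18 -1.26  0.24] [  2.8  -0.3 -14.5]
```

Request:
apply_moves(increments=[0,0,0,0,0,-0.08,0,0,0,0,0,-0.08])

```text
t: 9.25
eef_pos: [0.5556, 0.3083, 0.1536]
ee_rot: [-3.132, 0.026, 2.64]
force: [0.4, -0.4, -1.8]
width: 0.0007
```

```bash
python3 -c "
from h import *
s=arm.get_state();print(s['q'].round(2),s['moment'].round(2),s['force'].round(1))"
```

```text
[ 0.83  0.35 -0.21  0.03 -1.01 -1.35] [-0.07 -0.31  0.25] [ 0.4 -0.4 -1.8]
```

Request:
apply_moves(increments=[0,0,0,0,0,-0.08])

```text
t: 9.33
eef_pos: [0.5557, 0.3082, 0.1535]
ee_rot: [-3.132, 0.026, 2.556]
force: [-1.0, -0.4, -2.4]
width: 0.0006
```

```bash
python3 -c "
from h import *
s=arm.get_state();print(s['q'].round(2),s['moment'].round(2),s['force'].round(1))
save('side','s4');im=cv2.imread('pics/s4.png')[180:380,160:400];cv2.imwrite('pics/s4c.png',cv2.resize(im,None,fx=3,fy=3))"
```

```text
[ 0.83  0.36 -0.21  0.03 -1.01 -1.43] [0.04 0.16 0.74] [-1.  -0.4 -2.4]
```

View pics/s4c.png

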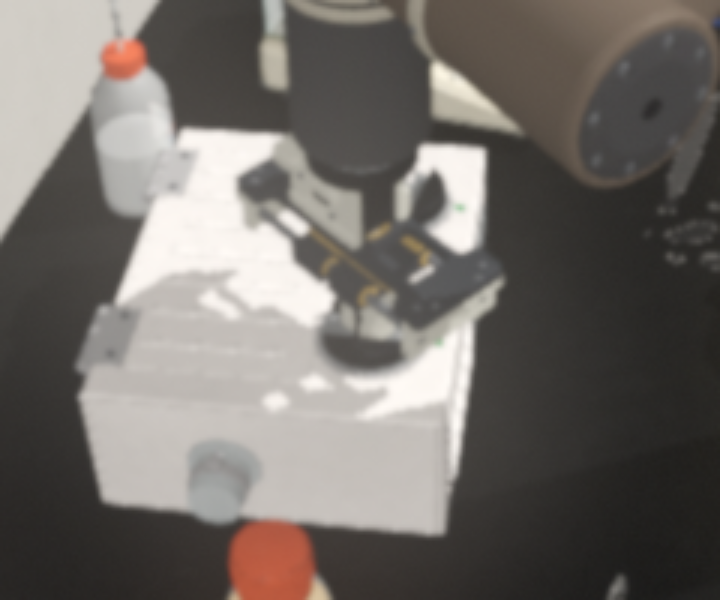

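The side crop shows the hatch shut with no gap at its left front edge. The turning moment has risen to 0.74 N m, so the stop is reached. I nudge once more, back off, lift and move over the hatch.

Request:
apply_moves(increments=[0,0,0,0,0,-0.06,0,0,0,0,0,0.12,0,0,0,0,0,0.12,0,0,0,0,0,0.12,0,0,0,0,0,0.12,0,0,0.015,0,0,0.12,0,0,0.03,0,0,0.12,-0.003,-0.01,0.03,0,0,0.12,-0.003,-0.01,0.03,0,0,0.12,-0.003,-0.01,0.03,0,0,0.12,-0.003,-0.01,0,0,0,0.12,-0.003,-0.01,0,0,0,0.12,-0.003,-0.01,0,0,0,0.12,-0.003,-0.01,0,0,0,0.12,-0.003,-0.01,0,0,0,0.12,0,0,0,0,0,0.12,0,0,0,0,0,0.12,0,0,0,0,0,0.12,0,0,0,0,0,0])

```text
t: 10.97
eef_pos: [0.5314, 0.2247, 0.3093]
ee_rot: [-3.119, 0.048, -1.668]
force: [0.8, -0.5, 0.4]
width: 0.0008
```

```bash
python3 fit.py w5
```

```text
t 10.97 [0.5314 0.2247 0.3093] [-3.119  0.048 -1.668]
hatch_front [(array([336.2, 252.7]), 0.72)]
slot_left [(array([225.6, 207.9]), 0.9), (array([618.6, 251. ]), 0.57)]
slot_right [(array([415.4, 172.9]), 0.82)]
[0.6312 0.2402 0.0995 0.0027] 9.878189844333274 [-0.7 -0.7  1.6  0.3 -1.1  0.1  0.5  0.3  1.1 -0.  -2.1  0.2 -0.6 -1.2
 -3.   1.5  2.8 -0.  -0.  -0.8]
[[0.6312 0.2402 0.    ]
 [0.5068 0.2278 0.1357]
 [0.5541 0.3079 0.1405]
 [0.569  0.1586 0.1405]]
wrist-only [0.6318 0.2403 0.1029] [-2.8  2.1  1.8 -0.1  0.9 -1.9]
[[0.6318 0.2403 0.    ]
 [0.5077 0.2274 0.14  ]
 [0.5548 0.3077 0.1439]
 [0.5702 0.1585 0.1439]]
```

View pics/w5.png

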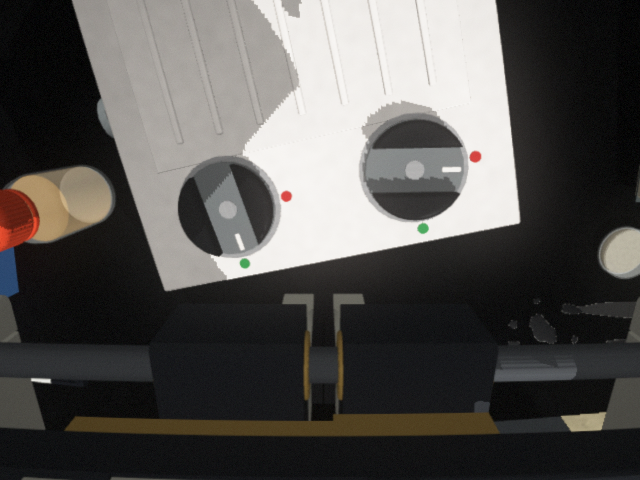

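The left pointer at (239,241) now faces the green dot at (245,264). The right slot still lies level, with its pointer near the red dot.

Run:
```python
from h import *
st=dict(eef_pos=np.array([.5314,.2247,.3093]),ee_rot=np.array([-3.119,.048,-1.668]))
im=cv2.imread('pics/w5.png')
def ang(a,b,z):
    u,v=[onz(*ray('wrist',p,st),z) for p in (a,b)]; return np.arctan2(*(v-u)[1::-1]).round(3)
print('edge',ang((165,290),(520,222),.135),'hatch side L',ang((73,0),(165,290),.135),'R',ang((496,0),(520,222),.135))
print('pointer L',ang((228,210),(239,242),.1405),'greendot',ang((228,210),(245,264),.138),'R',ang((415,170),(455,170),.144))
for p in [(228,210),(415,170)]: print(onz(*ray('wrist',p,st),.1415).round(4))
c=cv2.resize(im[140:270,160:480],None,fx=2.5,fy=2.5,interpolation=cv2.INTER_CUBIC);cv2.imwrite('pics/w5c.png',c)
```

```text
edge -1.454 hatch side L -3.027 R -3.024
pointer L -2.965 greendot -2.993 R -1.656
[0.5525 0.3083 0.1415]
[0.5707 0.1591 0.1415]
```

View pics/w5c.png

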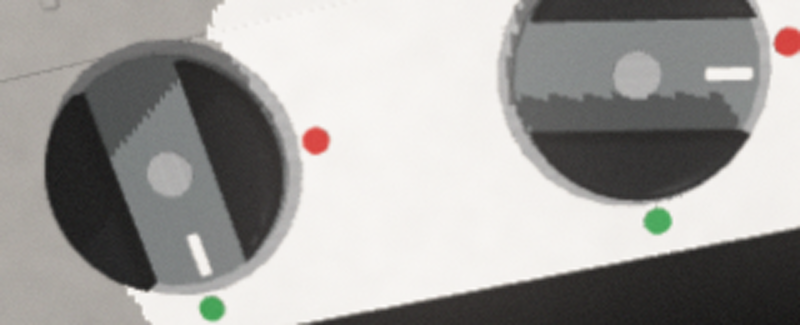

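Run:
```python
from h import *
st=dict(eef_pos=np.array([.5314,.2247,.3093]),ee_rot=np.array([-3.119,.048,-1.668]))
def ang(a,b,z):
    u,v=[onz(*ray('wrist',(160+p[0]/2.5,140+p[1]/2.5),st),z) for p in (a,b)]; return np.arctan2(*(v-u)[1::-1]).round(3)
for z in (.14,.154): print(ang((178,62),(246,262),z),ang((85,95),(156,280),z),ang((190,236),(206,274),z))
print('R',ang((530,22),(755,17),.154),ang((530,132),(748,131),.154),ang((708,73),(752,73),.14))
```

```text
-2.957 -2.938 -2.896
-2.957 -2.938 -2.896
R -1.636 -1.652 -1.655
```

Request:
apply_moves(increments=[0,0,0,-0.046,0.027,0,0.013,-0.022,-0.025,0,0,0,0.013,-0.022,-0.025,0,0,0,0.013,-0.022,-0.03,0,0,0,0,0,-0.03,0,0,0,0,0,0,0,0,0])

```text
t: 12.17
eef_pos: [0.5723, 0.1579, 0.1975]
ee_rot: [-3.138, 0.001, -1.674]
force: [-1.5, -0.6, -0.6]
width: 0.0003
```

Request:
apply_moves(increments=[-0.0015,0.001,-0.015,0,0,0,0,0,-0.012,0,0,0,0,0,-0.008,0,0,0,0,0,-0.006,0,0,0,0,0,0,0,0,0])

```text
t: 12.58
eef_pos: [0.5726, 0.1597, 0.1582]
ee_rot: [-3.135, 0.001, -1.673]
force: [-0.5, -0.3, 0.9]
width: 0.0003
```

Request:
apply_moves(increments=[-0.002,-0.001,-0.003,0,0,-0.1,0,0,-0.001,0,0,-0.1,0,0,-0.001,0,0,-0.1,0,0,-0.001,0,0,-0.1,0,0,-0.001,0,0,-0.1,0,0,-0.001,0,0,-0.1,0,0,-0.001,0,0,-0.1,0,0,-0.001,0,0,-0.1])

```text
t: 13.25
eef_pos: [0.5724, 0.1631, 0.1565]
ee_rot: [-3.131, 0.008, -2.502]
force: [1.0, -2.1, -0.9]
width: 0.0005
```

Request:
apply_moves(increments=[-0.002,-0.004,-0.002,0,0,-0.1,0,0,-0.001,0,0,-0.1,0,0,-0.001,0,0,-0.1,0,0,-0.001,0,0,-0.1])

```text
t: 13.58
eef_pos: [0.5724, 0.1608, 0.1565]
ee_rot: [-3.13, 0.015, -2.92]
force: [-0.0, -1.6, -0.9]
width: 0.0006
```

Request:
apply_moves(increments=[-0.002,-0.002,-0.003,0,0,-0.1,0,0,-0.001,0,0,-0.1,0,0,-0.001,0,0,-0.1,0,0,0,0,0,-0.1])

```text
t: 13.92
eef_pos: [0.5719, 0.1596, 0.1563]
ee_rot: [-3.131, 0.02, 2.945]
force: [0.4, -2.1, -4.5]
width: 0.0001
```

```bash
python3 -c "
from h import *
s=arm.get_state();print(s['q'].round(2),s['moment'].round(2),s['force'].round(1))"
```

```text
[ 0.62  0.28 -0.3   0.03 -0.98 -0.83] [-0.95  0.1   0.16] [ 0.4 -2.1 -4.5]
```

Yaw is now -3.338. I continue to the stop.

Request:
apply_moves(increments=[0,0,-0.001,0,0,-0.1,0,0,-0.001,0,0,-0.1,0,0,0,0,0,-0.08,0,0,0,0,0,-0.08])

```text
t: 14.25
eef_pos: [0.5717, 0.1591, 0.1573]
ee_rot: [-3.129, 0.022, 2.567]
force: [0.0, -1.9, -2.1]
width: 0.0004
```

```bash
python3 -c "
from h import *
s=arm.get_state();print(s['q'].round(2),s['moment'].round(2),s['force'].round(1))"
```

```text
[ 0.62  0.29 -0.3   0.03 -0.99 -1.21] [-0.4   0.24  0.27] [ 0.  -1.9 -2.1]
```

Request:
apply_moves(increments=[0,0,-0.002,0,0,-0.08,0,0,0,0,0,-0.06,0,0,0,0,0,-0.06])

```text
t: 14.5
eef_pos: [0.5723, 0.1592, 0.1589]
ee_rot: [-3.13, 0.025, 2.359]
force: [-1.3, -1.8, -0.4]
width: 0.0005
```

```bash
python3 -c "
from h import *
s=arm.get_state();print(s['q'].round(2),s['moment'].round(2),s['force'].round(1))"
```

```text
[ 0.62  0.29 -0.29  0.03 -1.   -1.42] [-0.51  0.52  0.19] [-1.3 -1.8 -0.4]
```

Request:
apply_moves(increments=[0,0,0,0,0,0.12,0,0,0,0,0,0.12,0,0,0,0,0,0.12,0,0,0,0,0,0.12,0,0,0,0,0,0.12,0,0,0,0,0,0.12,0,0,0,0,0,0.12,0,0,0.015,0,0,0.06,0,0,0.03,0,0,0,0,0.02,0.03,0,0,0,0,0.03,0.04,0,0,0,0,0.03,0.04,0,0,0,0,0,0,0,0,0])

```text
t: 15.58
eef_pos: [0.5749, 0.2337, 0.321]
ee_rot: [-3.138, 0.039, -2.99]
force: [0.5, 0.4, 0.5]
width: 0.0005
```

```bash
python3 fit.py w6
```

```text
t 15.58 [0.5749 0.2337 0.321 ] [-3.138  0.039 -2.99 ]
hatch_front [(array([415. , 218.2]), 0.58)]
slot_left [(array([343.5, 300.1]), 0.59)]
slot_right [(array([355.2, 129.5]), 0.76)]
[ 0.6303  0.2403  0.1133 -0.0124] 12.054225556859908 [-0.8 -1.3  3.2  0.3 -0.1 -0.8  0.1  0.7  1.   1.1 -1.1  1.   1.  -1.5
 -0.7  1.5  1.   0.3 -0.3 -4.5]
[[0.6303 0.2403 0.    ]
 [0.5061 0.2261 0.1319]
 [0.5522 0.3069 0.1376]
 [0.5691 0.1578 0.1376]]
wrist-only [0.6306 0.2401 0.1166] [ 0.5  3.1  0.7  2.9 -1.1 -5. ]
[[0.6306 0.2401 0.    ]
 [0.5066 0.2256 0.14  ]
 [0.5526 0.3065 0.1439]
 [0.5701 0.1575 0.1439]]
```

View pics/w6.png

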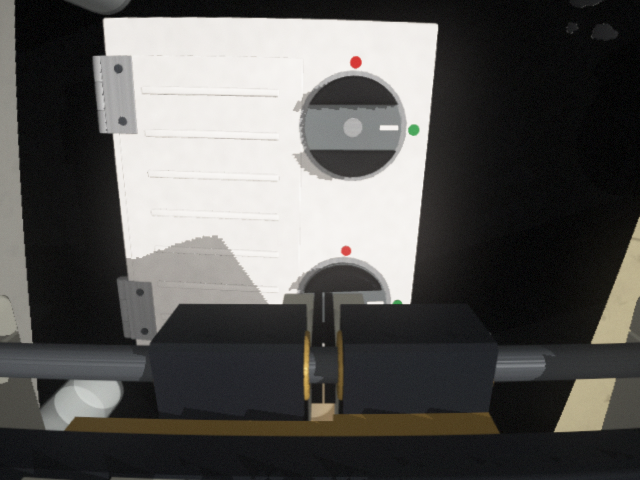

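The right slot is now level with the hatch side, pointer (389,128) towards the green dot (414,130), so it looks locked. I measure it with the rays and touch up the left with the fingers spread 30 mm, which gives more leverage.

Request:
apply_moves(increments=[0,0,0,-0.006,0.039,0.02,-0.007,0.025,-0.03,0,0,0,-0.007,0.025,-0.03,0,0,0,-0.007,0.025,-0.04,0,0,0,0,0,-0.03,0,0,0,0,0,0,0,0,0], hand=0.66)

```text
t: 16.78
eef_pos: [0.5529, 0.303, 0.1865]
ee_rot: [-3.137, -0.006, -2.975]
force: [-1.0, -1.4, -0.2]
width: 0.0289
```

Run:
```python
from h import *
st=dict(eef_pos=np.array([.5749,.2337,.321]),ee_rot=np.array([-3.138,.039,-2.99]))
def ang(a,b,z):
    u,v=[onz(*ray('wrist',p,st),z) for p in (a,b)]; return np.arctan2(*(v-u)[1::-1]).round(3)
g=cv2.cvtColor(cv2.imread('pics/w6.png'),cv2.COLOR_BGR2GRAY).astype(float)
def hedge(r0,r1,x0,x1): # strongest vertical gradient per column, line fit
    x=np.arange(x0,x1); d=np.abs(np.diff(g[r0:r1,x0:x1],axis=0)); y=r0+.5+d.argmax(0)
    return cv2.fitLine(np.c_[x,y].astype(np.float32),cv2.DIST_HUBER,0,.01,.01).ravel()
for nm,a,z in [('side',(10,35,130,420),.135),('slot top',(98,116,325,385),.154),('slot bot',(143,158,325,385),.154)]:
    vx,vy,x,y=hedge(*a); print(nm,ang((x-40*vx,y-40*vy),(x+40*vx,y+40*vy),z))
print('front',ang((437,24),(413,290),.135),'ptr',ang((353,127.5),(389,128),.14),'green',ang((353,127.5),(414,130),.138))
```

```text
side -3.03
slot top -2.973
slot bot -2.985
front 1.698 ptr -2.998 green -3.023
```

Request:
apply_moves(increments=[0.0005,0.005,-0.01,0,0,0,0,0,-0.01,0,0,0,0,0,-0.008,0,0,0,0,0,-0.004,0,0,0,0,0,0,0,0,0])

```text
t: 17.2
eef_pos: [0.5558, 0.3087, 0.1561]
ee_rot: [-3.138, -0.002, -2.974]
force: [0.1, 0.1, 1.0]
width: 0.0297
```

Request:
apply_moves(increments=[-0.002,0,-0.002,0,0,-0.08,0,0,-0.001,0,0,-0.08,0,0,-0.001,0,0,-0.08,0,0,0,0,0,-0.06])

```text
t: 17.53
eef_pos: [0.5554, 0.308, 0.1554]
ee_rot: [-3.14, 0.001, 2.997]
force: [-0.4, 1.4, -8.6]
width: 0.03
```

```bash
python3 -c "
from h import *
s=arm.get_state();print(s['q'].round(2),s['moment'].round(2),s['force'].round(1))"
```

```text
[ 0.81  0.35 -0.19  0.   -1.02 -0.96] [0.76 0.17 1.05] [-0.4  1.4 -8.6]
```

Request:
apply_moves(increments=[0,0,0,0,0,-0.06,0,0,0,0,0,-0.06])

```text
t: 17.7
eef_pos: [0.5552, 0.3079, 0.1556]
ee_rot: [-3.14, 0.001, 2.877]
force: [0.8, 0.7, -7.8]
width: 0.0303
```

```bash
python3 -c "
from h import *
s=arm.get_state();print(s['q'].round(2),s['moment'].round(2),s['force'].round(1))"
```

```text
[ 0.81  0.35 -0.19  0.   -1.03 -1.08] [0.53 0.05 4.3 ] [ 0.8  0.7 -7.8]
```

The moment reaches 4.3 N m, which is a hard stop. I back off, lift and do the same at the right.

Request:
apply_moves(increments=[0,0,0,0,0,0.12,0,0,0,0,0,0.12,0,0,0,0,0,0.12,0,0,0.015,0,0,0,0,0,0.02,0,0,0,0.004,-0.035,0,0,0,0,0.004,-0.035,0,0,0,0,0.004,-0.035,0,0,0,0,0.004,-0.035,0,0,0,0,0,-0.01,0,0,0,0,0,0,0,0,0,0])

```text
t: 18.62
eef_pos: [0.5759, 0.1532, 0.2033]
ee_rot: [3.137, 0.018, -3.029]
force: [0.1, -0.4, -0.5]
width: 0.0301
```

Request:
apply_moves(increments=[-0.005,0.005,-0.01,-0.002,0.018,0.03,0,0,-0.01,0,0,0,0,0,0,0,0,0])

```text
t: 18.87
eef_pos: [0.5727, 0.1578, 0.1863]
ee_rot: [3.134, 0.006, -3.002]
force: [-0.7, -0.7, -0.7]
width: 0.0298
```

Request:
apply_moves(increments=[-0.002,0.001,-0.01,0,0,0,0,0,-0.01,0,0,0,0,0,-0.008,0,0,0,0,0,-0.002,0,0,0,0,0,0,0,0,0])

```text
t: 19.28
eef_pos: [0.5706, 0.1609, 0.153]
ee_rot: [3.134, 0.007, -3.001]
force: [-0.1, -0.5, 0.8]
width: 0.0298
```

Request:
apply_moves(increments=[0,-0.001,0,0,0,-0.08,0,0,0,0,0,-0.08,0,0,0,0,0,-0.08,0,0,0,0,0,-0.06,0,0,0,0,0,-0.06])

```text
t: 19.7
eef_pos: [0.5698, 0.1589, 0.1521]
ee_rot: [3.14, 0.005, 2.916]
force: [0.3, 1.6, -0.5]
width: 0.0298
```

```bash
python3 -c "
from h import *
s=arm.get_state();print(s['q'].round(2),s['moment'].round(2),s['force'].round(1))"
```

```text
[ 0.6   0.29 -0.3   0.   -0.98 -0.83] [0.67 0.52 3.68] [ 0.3  1.6 -0.5]
```

Request:
apply_moves(increments=[0,0,0,0,0,0.12,0,0,0,0,0,0.12,0,0,0,0,0,0.1,0,0,0.015,0,0,0,0,0,0.03,0,0,0,-0.006,0.01,0.03,0,0,0.12,-0.006,0.01,0.03,0,0,0.12,-0.006,0.01,0.03,0,0,0.12,-0.006,0.01,0.01,0,0,0.12,-0.006,0.01,0,0,0,0.12,-0.006,0.01,0,0,0,0.12,0,0,0,0,0,0.12,0,0,0,0,0,0.12,0,0,0,0,0,0.12,0,0,0,0,0,0.12,0,0,0,0,0,0.12,0,0,0,0,0,0.12,0,0,0,0,0,0.12,0,0,0,0,0,0])

```text
t: 21.28
eef_pos: [0.5315, 0.2231, 0.3076]
ee_rot: [-3.129, 0.007, -1.39]
force: [-0.8, 0.2, -0.2]
width: 0.0302
```

```bash
python3 fit.py w7; python3 -c "
from h import *
for c in ('scene','side'): save(c,c+'7')
a=cv2.imread('pics/side7.png')[180:420,160:400];b=cv2.imread('pics/scene7.png')[180:420,120:440]
cv2.imwrite('pics/c7.png',cv2.resize(np.hstack([a,b]),None,fx=1.42,fy=1.42,interpolation=cv2.INTER_CUBIC))"
```

```text
t 21.28 [0.5315 0.2231 0.3076] [-3.129  0.007 -1.39 ]
hatch_front [(array([220.9, 177. ]), 0.73), (array([317.5, 248.6]), 0.66)]
slot_left [(array([222.2, 177.8]), 0.57)]
slot_right [(array([415.6, 192. ]), 0.91)]
[ 6.321e-01  2.413e-01  1.047e-01 -6.000e-04] 198.86949421623055 [ -0.4  -0.4  -0.7  -0.   -2.3   0.4  -1.3  -0.1 -18.8  12.4   0.5  -0.4
  -2.7   0.3  -0.    0.5  93.2  72.9   0.5  -0.5  -0.9   0.2]
[[0.6321 0.2413 0.    ]
 [0.5077 0.2282 0.1348]
 [0.5546 0.3085 0.1399]
 [0.5703 0.1593 0.1399]]
wrist-only [ 0.6458  0.2481 -0.1097] [ 54.8  51.2 -24.8 -44.5 -28.   -1.6]
[[0.6458 0.2481 0.    ]
 [0.5217 0.2618 0.14  ]
 [0.5847 0.3303 0.1439]
 [0.5683 0.1812 0.1439]]
```

View pics/w7.png

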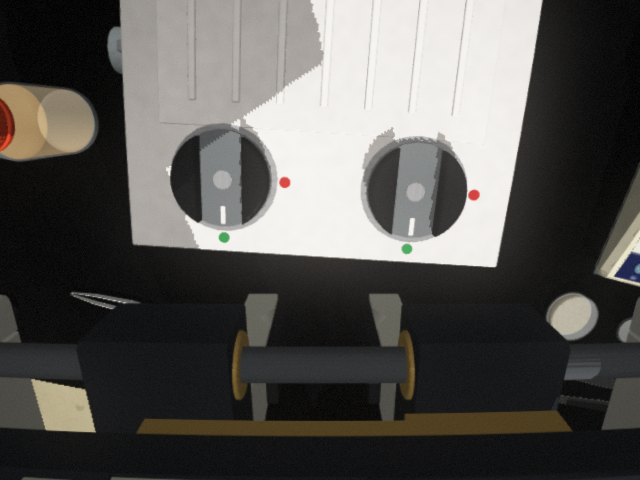

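View pics/c7.png

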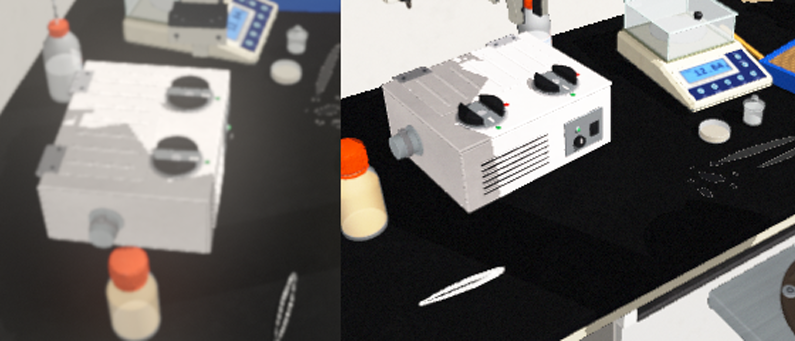

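Both pointers now face their green dots: left (222,214) to (224,238), right (411,226) to (407,249). The hatch sits flush and the other things are where they were. A last angle check:

Run:
```python
from h import *
st=dict(eef_pos=np.array([.5315,.2231,.3076]),ee_rot=np.array([-3.129,.007,-1.39]))
def ang(a,b,z):
    u,v=[onz(*ray('wrist',p,st),z) for p in (a,b)]; return np.arctan2(*(v-u)[1::-1]).round(3)
g=cv2.cvtColor(cv2.imread('pics/w7.png'),cv2.COLOR_BGR2GRAY).astype(float)
def vedge(c0,c1,r0,r1):
    y=np.arange(r0,r1); d=np.abs(np.diff(g[r0:r1,c0:c1],axis=1)); x=c0+.5+d.argmax(1)
    vx,vy,x,y=cv2.fitLine(np.c_[x,y].astype(np.float32),cv2.DIST_HUBER,0,.01,.01).ravel(); s=np.sign(vy)*35
    return (x-s*vx,y-s*vy),(x+s*vx,y+s*vy)
for n,a,z in [('L',(192,208,150,215),.154),('L',(234,248,150,215),.154),('R',(388,405,160,225),.154),('R',(430,446,160,225),.154)]: print(n,ang(*vedge(*a),z))
print('sides',ang((120,0),(132,244),.135),ang((541,0),(497,266),.135),'front',ang((132,244),(497,266),.135)-np.pi/2)
```

```text
L -3.004
L -3.011
R -3.014
R -2.941
sides -3.029 -3.013 front -3.0207963267948967
```

Both slots match the hatch direction within about 0.02 rad; the one outlier edge is a shadow edge. The arm touches nothing, so I hand in.

```bash
python3 -c "
from h import *
print(arm.get_state()['force']); print(arm.job_done())"
```

```text
[-0.56504781  0.18683033  0.45214894]
the job is handed in; nothing more can be done
None
```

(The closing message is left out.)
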